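# Hang a draining tray on a freely swinging latch hook

## Robot

A 6-joint arm with a two-finger parallel gripper is mounted at the origin on a cart in front of the work surface, level with it; the furniture and walls round the work are solid. World frame = base frame: x ahead of the robot, y to its left, z up, the work surface at z = 0. Lengths are in m, angles in rad, forces in N, time in s.
With the tool pointing down it reaches from about 0.375 to 0.975 m from the base axis. Payload 3.8 kg.
Tool frame: the origin (TCP) lies where the fingers leave the gripper's body, on its centre line; the fingertips stand 73 mm ahead of it and the grasp point (between the pads) lies 54 mm ahead of it; z points along the fingers, y is the line along which they close (so a half turn about z gives the same grasp; the last joint's range is limited). The gripper opens to 85 mm and grips with 20 to 120 N. Pads are 22 mm wide; open, the fingers measure 114 mm over their backs; the gripper's body (76 mm by 85 mm) begins 54 mm behind the grasp point. The pads swing forward as they close: fully open they stand 13 mm farther back than shut.
Start: joints at [-1.26, 0.264, 1.604, -0, 1.274, -0.037], TCP at [0.23, -0.635, 0.304] pointing down, gripper open.
Joint ranges: [-2.63, 2.63], [-0.94, 2.18], [0.31, 2.57], [-1.31, 4.45], [0, 2.66], [-2.55, 2.55]. Speed limits (rad/s): [2.57, 2.57, 3.14, 3.14, 3.14, 3.14].

## Interface

Orientations are given as a rotation vector (axis times angle).
In Python, from workcell import read_state, viewer, bot gives the robot as it stands.
- The arm moves only by the tool jog_arm, never from a script. Its argument "increments" is a list that holds one entry, the list of rows, each a list of 7 numbers: the shift along the tool's x, y, z in units of 30 mm (1.0 is 30 mm), then the turn, a rotation vector about the tool's x, y, z in units of 6 degrees (1.0 is 6 degrees), then the opening, from -1 (shut) to 1 (fully open). A call has exactly 5 rows; each row shifts and turns the commanded pose from where the row before left it, along the tool's axes as they then stand; what a row does not reach is not made up. A row lasts 1/12 s, in which the tool goes at most 41.7 mm and 7.16 degrees, less where a joint would pass 70% of its speed; a pose out of reach is approached as far as the arm can. A call is refused whole if a number of a shift passes 1 or a number of a turn 1, either way. A call with a gripper value outside its range is refused whole. The fingers move at their own pace and stop on an object; "force" is the grip in N (left out, the last holds). Time passes only in rows, so rows that do not move let the fingers close, or fill a call up. It gives the time, the measured TCP pose, the force, the opening and the grip force at its end, in the units of the state.
- read_state(): the state, without advancing time (a new reading comes with each control period).
- viewer.read_camera(name): name is "scene" or "top" or "wrist"; returns (picture, depth): 480x640x3 uint8, blue, green, red; 480x640 float32, m along the optical axis (not along the pixel's ray), 0 where there is no reading.
- viewer.camera_params(name): a dict with "fx", "fy", "cx", "cy" (pixels), "k1" (the pictures are not rectified: a ray, as slopes to the right and down, at radius r is drawn at 1 + k1 r^2 times it, then the intrinsics apply), "R" (3x3) and "t" (3): a world point X has camera coordinates R X + t; the wrist camera has in their place "hand_eye" (4x4, takes a point from camera to tool coordinates, whose origin is the TCP and whose axes are the flange's). Camera axes: x right, y down, z forward; pixel columns grow to the right and rows downward; lengths in m; the calibration is good to about 2 mm. A picture is of the moment at which its call begins: read the wrist's pose just before it. camera_params takes no time and is no camera call.
- bot.finish_job(): hands the job in; it is judged then, once.
The state is a dict: "time": time; "q": joint angles; "joint_vel": joint speeds; "joint_torque": joint torques, N m; "tool_pos": TCP position; "tcp_rot": TCP orientation; "wrist_force": force on the tool from outside, world axes, zero at the start; "torque": the same for the moment, N m; "width": opening from 0.0 (shut) to 1.0 (fully open); "grip_force": force on a finger pad.
Only numpy, scipy, OpenCV 4.12 (cv2) and the standard library are available. Lean on these libraries where they do the work, as an engineer would, in place of code of your own. Each camera call takes 0.05 s, during which the arm holds its last target. There are 200 camera calls.

## Task

Lift the steel draining tray level by one of its end lugs and steady the freely swinging hook with the tray's carrying handle: press the handle's top bar against the hook's sprung latch until the hook rests still against its rubber bumper, and keep it there a moment. Then press the bar gently in past the latch and lower it into the bottom of the hook, so that the latch snaps shut above it, prove the hold by pulling the tray down on the hook with a steady 6 N or so (its weight included) for a second, and leave it hanging level and still, clear of the table. Do not force the hook, touch it with the gripper, or knock over the two glass jars.

Things in the scene. Friction and masses are not known exactly. Their poses are not given: they have to be found in the camera images.
- tray: Loose shallow steel draining tray, about 0.22 kg, 190 (x) by 120 (y) by 42 mm high, a black lug on the middle of each end (x) and a rigid carrying handle over its middle: 8 mm round bar, legs at y = +-59 mm, a straight top bar along y, 94 mm long. Origin: centre of the underside, z up. It stands on the table, its x roughly away from the robot.
- lug (a point): Grip point in the tray's near lug, at x = -125, z = 30 mm of the tray (its axes). The lug is 12 mm thick (y), sticks out level to x = -145 mm from the tray's end at x = -95 mm and spans z = 14 to 42 mm: grip it across y, fingers from above. The far lug mirrors it.
- handle_mid (a point): Middle of the carrying handle's straight top bar, on the centre line of the 8 mm bar, at x = 0, z = 135 mm over the tray's underside; axes as the tray's, the bar along y.
- stand: Fixed steel stand. Origin on the table straight below the hook's pivot; x roughly away from the robot (the way to push the hook to its bumper), z up. A 22 mm post at y = -200 mm, on a base plate (x +-70, y -250 to -150, 12 mm high), carries a cross bar along y, 18 mm thick, with the hook at its end. The space below and in front of the hook is open.
- pivot (a point): The hook's pivot at the end of the cross bar, 325 mm over the table; axes as the stand's. Discs 13 mm in radius flank it. Behind the shank, 75 mm below the pivot, a rubber bumper on a set screw limits the swing away from the robot. The screw is set differently each time: the hook meets it at a swing between 0.08 and 0.42 rad and must be felt for.
- hook (a joint): Swing of the hook about the stand's y axis, rad: 0 plumb, positive with its bottom swung along the stand's +x (away from the robot) as far as the bumper lets it; free to -0.6 the other way. It hangs at rest until touched, gives way at once, and once knocked swings on for over 20 s. About 0.5 N at the bottom takes the empty hook to the bumper; past 1 N it bears on it.
- hook_seat (a point): Point on the hook, 127 mm from the pivot: the centre of the handle's bar when seated at the hook's bottom. Its axes turn with the hook (the stand's at swing 0). The hook is 8 mm round bar; from here the shank's front face is at x = +13 mm, the inner face of the tip side at x = -13 mm, the underside at z = -12 mm.
- hook_tip (a point): Top of the hook's upturned tip, 18 mm in front of hook_seat (-x) and 21 mm above it; axes as hook_seat. The mouth, closed by the latch, faces the robot above this point.
- latch (a joint): Sprung latch, rad: 0 shut, 0.48 fully in; it only opens inward and springs shut. A 5 mm rod, 47 mm long, hinged on a boss of the shank 67 mm above and 4 mm in front of hook_seat, it hangs down to the tip's inner side. With it pressed in, the bar passes down between latch and tip, best along the leaning hook; with the bar seated it closes above it.
- latch_mid (a point): Middle of the latch rod, 44 mm above hook_seat when shut. With the hook on its bumper, a bar pressed level on it here starts to move it at about 2 N, while still above the tip, and has it fully in, about 10 mm farther, at 4 to 5 N; then it is rigid. The free hook gives way before the latch does. The hook bears up to 10 N of push.
- honey_jar: Bystander: glass jar with a gold lid, 57 mm across, 100 mm high; origin at the centre of its foot.
- pickle_jar: Bystander: green glass jar with a grey lid, 62 mm across, 110 mm high; origin at the centre of its foot.

How it is judged:
On the way, in this order (a step that is already met when the one before it is completed fails the run):
1. the held tray's handle bar presses on the hook, outside the throat, and the hook is still at its bumper (contact force between tray and stand above 0.9 N and value of joint hook above 0.05 rad and velocity of joint hook between -0.25 and 0.25 rad/s and contact force between the fingers and tray above 1 N and z of handle_mid in the frame of hook_seat between 0.025 and 0.06 m and distance between handle_mid and latch_mid below 0.05 m), for 0.3 s.
2. the bar is in the bottom of the hook, the latch shut above it, and the held tray is pulled down on the hook with 4 to 8 N (z of handle_mid in the frame of hook_seat between -0.012 and 0.007 m and x of handle_mid in the frame of hook_seat between -0.012 and 0.012 m and y of handle_mid in the frame of hook_seat between -0.045 and 0.045 m and value of joint latch below 0.12 rad and contact force between the fingers and tray above 1 N and contact force between tray and stand between 4 and 8 N), for 0.5 s.
At the end, for the whole second after the job is handed in: The bar lies in the hook's bottom (12 mm across, 7 mm above the seat; hook within 45 mm of the bar's middle), latch under 0.12 rad, hook within 0.1 rad of plumb, the released tray clear of the table, within 0.2 rad of level, slower than 0.08 m/s and 0.5 rad/s (z of handle_mid in the frame of hook_seat between -0.012 and 0.007 m and x of handle_mid in the frame of hook_seat between -0.012 and 0.012 m and y of handle_mid in the frame of hook_seat between -0.045 and 0.045 m and value of joint latch below 0.12 rad and value of joint hook between -0.1 and 0.1 rad and angle between tray's own z axis and vertical below 0.2 rad and height (world z) of tray above 0.03 m and linear speed of tray below 0.08 m/s and angular speed of tray below 0.5 rad/s and contact force between the fingers and tray below 0.01 N); the robot touches nothing.
It fails at once if the tray is forced against the hook or stand with more than 11 N (contact force between tray and stand above 11 N).
It fails at once if the robot pushes the hook or stand itself with more than 1 N (contact force between the arm and stand above 1 N).
It fails at once if the gripper's fingers touch the hook or stand with more than 1 N (contact force between the fingers and stand above 1 N).
It fails at once if a glass jar is knocked over (angle between any of honey_jar, pickle_jar's own z axis and vertical above 0.5 rad).
It also fails if it takes over 72 s, if anything falls off the work surface, if the arm or the gripper's body presses on something with over 40 N, if the wrist force passes 120 N, or if a joint passes its speed limit or range.

## Working session

There is one attempt and no reset: what is moved stays moved. The work goes in short steps, Python scripts to look and compute and a tool call to move; the robot and the scene stay as the last step left them, time stands still between calls to the robot, and variables do not carry over. Pictures are saved under pics/ and viewed, at most 10 in all, crops included, and the job is handed in when it is done.

Besides the shell and the picture viewer there is one more tool, called after "Request:" as a command line: name --argument value ..., lists and objects as JSON in quotes. jog_arm: Moves the arm, as the interface text tells. Its arguments: {"type":"object","properties":{"increments":{"type":"array","items":{"type":"array","items":{"type":"array","items":{"type":"number"}}}},"force":{"type":"number"}},"required":["increments"]}

```bash
ls; mkdir -p pics; cat > h.py <<'E'
import numpy as np, cv2
from scipy.spatial.transform import Rotation as Ro
from workcell import read_state, viewer, bot
def cam(name):
    s=read_state(); im,d=viewer.read_camera(name); p=viewer.camera_params(name)
    if 'hand_eye' in p:
        T=np.eye(4); T[:3,:3]=Ro.from_rotvec(s['tcp_rot']).as_matrix(); T[:3,3]=s['tool_pos']
        W=T@np.array(p['hand_eye'])
        p['R']=W[:3,:3].T; p['t']=-W[:3,:3].T@W[:3,3]
    p['R']=np.array(p['R']); p['t']=np.array(p['t'])
    return im,d,p
def ray(p,u,v):
    u=np.atleast_1d(u).astype(float);v=np.atleast_1d(v).astype(float)
    a=np.c_[(u-p['cx'])/p['fx'],(v-p['cy'])/p['fy']]; b=a.copy()
    for _ in range(10): b=a/(1+p['k1']*(b**2).sum(1,keepdims=True))
    return np.c_[b,np.ones(len(b))]
def pts(p,u,v,z): # depth -> world
    return (ray(p,u,v)*np.atleast_1d(z)[:,None]-p['t'])@p['R']
def plane(p,u,v,h):
    c=-p['R'].T@p['t']; r=ray(p,u,v)@p['R']; return c+r*((h-c[2])/r[:,2])[:,None]
def proj(p,X):
    c=np.atleast_2d(X)@p['R'].T+p['t']; b=c[:,:2]/c[:,2:]; b=b*(1+p['k1']*(b**2).sum(1,keepdims=True))
    return b*[p['fx'],p['fy']]+[p['cx'],p['cy']]
def cloud(im,d,p):
    v,u=np.nonzero(d>0); return pts(p,u,v,d[v,u]),im[v,u],u,v
E
python3 - <<'E'
from h import *
s=read_state(); print(s)
for n in ('scene','top'):
    im,d,p=cam(n); cv2.imwrite(f'pics/{n}0.png',im); np.savez(f'{n}0.npz',im=im,d=d,**p)
    print(n,p['fx'],p['k1'],-p['R'].T@p['t'],p['R'][2],(d>0).mean())
E
```

```text
pics
{'time': 0.0, 'q': array([-1.25985706e+00,  2.64757608e-01,  1.60537792e+00,  1.81651983e-05,
        1.27368176e+00, -3.68932864e-02]), 'joint_vel': array([ 0.00042201, -0.00033571,  0.00019799,  0.00026353,  0.00026364,
       -0.00033817]), 'joint_torque': array([-2.53053616e-05, -5.15110123e+01, -3.67311823e+01, -2.15626574e-04,
        1.29416987e-02,  4.92000339e-06]), 'tool_pos': array([ 0.22991515, -0.63403583,  0.30255672]), 'tcp_rot': array([-3.09202916e+00, -5.43233899e-01,  4.49987374e-04]), 'wrist_force': array([-0.49366036, -0.65270252,  0.46670969]), 'torque': array([-0.02228856,  0.00104355,  0.02721583]), 'grip_force': 0.0, 'width': 0.999976570218204}
scene 470.41379071989513 -0.07587810084332766 [0.15717458 0.53724089 0.84799262] [ 0.42573127 -0.62548517 -0.65385104] 0.995830078125
top 491.37553811337057 0.018282882435503647 [ 0.42287874 -0.10857904  1.25549994] [ 0.13914396  0.00477762 -0.99026064] 0.9960091145833333
```

View pics/scene0.png

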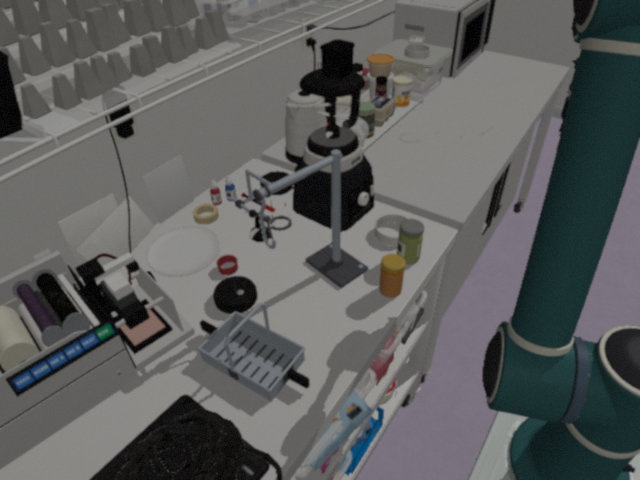

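View pics/top0.png

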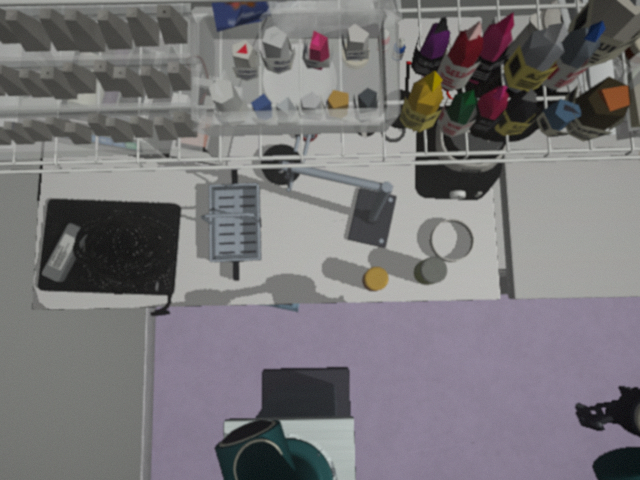

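Scene: tray at about (250,355), near lug at (297,378), far lug at (208,327). The cross bar runs from the post (336,155) to the hook at (265,190). Top: near lug at (236,270), far lug at (235,176), bar from post (388,187) to pivot (287,172), jars at (375,279) and (431,270). I'll turn these into positions next.

```bash
cat > m.py <<'E'
from h import *
C={}
for n in ('scene','top'):
    z=np.load(n+'0.npz'); p={k:z[k] for k in z.files}; C[n]=p
def at(n,u,v):
    p=C[n]; return pts(p,[u],[v],p['d'][v,u])[0].round(3)
for n,l in {'top':[(236,270),(235,176),(236,222),(375,279),(431,270),(388,187),(340,180),(300,173),(287,172),(280,155),(300,160),(100,160),(213,216),(258,217)],'scene':[(297,378),(208,327),(336,155),(300,172),(268,188),(262,192),(266,238),(391,262),(411,230),(235,345)]}.items():
    for u,v in l: print(n,u,v,at(n,u,v),C[n]['im'][v,u])
for n in C:
    p=C[n]; X,c,u,v=cloud(p['im'],p['d'],p)
    # black lugs
    m=(c.max(1)<45)&(X[:,2]>.03)&(X[:,2]<.05)&(abs(X[:,0]-.55)<.2)&(X[:,1]<.3)&(X[:,1]>-.1)
    print(n,'dark',m.sum())
    m=(X[:,2]>.22)&(X[:,2]<.36)&(X[:,0]<.8)&(X[:,0]>.35)&(abs(X[:,1])<.4)
    Y=X[m]; print('bar',m.sum()); 
    for k in np.arange(-.3,.3,.03):
        q=Y[abs(Y[:,1]-k)<.015]
        if len(q): print(round(k,2),len(q),q.mean(0).round(3),q.min(0).round(3),q.max(0).round(3))
p=C['scene']; cv2.imwrite('pics/crop0.png',cv2.resize(p['im'][140:400,190:350],None,fx=2.2,fy=2.2,interpolation=cv2.INTER_CUBIC))
E
python3 m.py
```

```text
top 236 270 [0.516 0.121 0.047] [37 38 38]
top 235 176 [0.755 0.125 0.043] [35 33 31]
top 236 222 [0.643 0.129 0.006] [144 137 130]
top 375 279 [ 0.483 -0.215  0.1  ] [ 64 127 154]
top 431 270 [ 0.501 -0.345  0.112] [101 107 105]
top 388 187 [ 0.646 -0.224  0.338] [146 141 133]
top 340 180 [ 0.663 -0.133  0.333] [126 120 113]
top 300 173 [ 0.77  -0.038  0.003] [107 107 104]
top 287 172 [ 0.699 -0.026  0.268] [69 65 65]
top 280 155 [ 0.617 -0.048  0.643] [112 113 112]
top 300 160 [ 0.797 -0.04   0.031] [90 91 91]
top 100 160 [0.616 0.183 0.643] [169 172 170]
top 213 216 [0.635 0.157 0.139] [133 128 121]
top 258 217 [0.648 0.067 0.042] [126 122 114]
scene 297 378 [0.514 0.131 0.036] [11  4 13]
scene 208 327 [0.754 0.136 0.042] [14 15 14]
scene 336 155 [ 0.641 -0.215  0.334] [91 87 84]
scene 300 172 [ 0.668 -0.12   0.332] [126 123 119]
scene 268 188 [ 0.685 -0.038  0.334] [85 82 80]
scene 262 192 [ 0.688 -0.022  0.332] [120 115 112]
scene 266 238 [ 0.701 -0.03   0.204] [80 77 76]
scene 391 262 [ 0.486 -0.21   0.1  ] [ 48 104 124]
scene 411 230 [ 0.493 -0.329  0.111] [84 88 87]
scene 235
[... 798 characters left out ...]
56 [ 0.642 -0.228  0.319] [ 0.635 -0.233  0.223] [ 0.655 -0.225  0.343]
-0.21 281 [ 0.644 -0.213  0.313] [ 0.634 -0.225  0.225] [ 0.663 -0.196  0.345]
-0.18 148 [ 0.655 -0.18   0.332] [ 0.644 -0.195  0.324] [ 0.667 -0.166  0.338]
-0.15 147 [ 0.662 -0.149  0.332] [ 0.652 -0.164  0.324] [ 0.675 -0.135  0.338]
-0.12 138 [ 0.67  -0.12   0.332] [ 0.659 -0.134  0.324] [ 0.682 -0.106  0.339]
-0.09 182 [ 0.689 -0.089  0.327] [ 0.667 -0.105  0.25 ] [ 0.781 -0.075  0.337]
-0.06 260 [ 0.721 -0.062  0.313] [ 0.675 -0.075  0.248] [ 0.785 -0.045  0.337]
-0.03 246 [ 0.705 -0.032  0.293] [ 0.673 -0.045  0.22 ] [ 0.785 -0.015  0.342]
-0.0 4 [ 0.691 -0.014  0.331] [ 0.688 -0.015  0.325] [ 0.698 -0.013  0.338]
```

View pics/crop0.png

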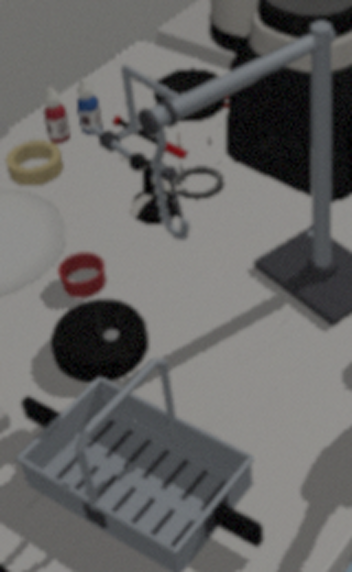

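Crop: the hook hangs from the pivot at (150,120) to its bottom at about (180,230). The tray's handle bar runs (85,435)–(160,362), and the near lug is at (240,522). Next I'll fit the lugs, handle and stand.

```bash
cat > m2.py <<'E'
from m import C
from h import *
for n in C:
    p=C[n]; X,c,u,v=cloud(p['im'],p['d'],p)
    for nm,lo,hi in (('near',.47,.56),('far',.715,.80)):
        m=(c.max(1)<60)&(X[:,2]>.034)&(X[:,2]<.054)&(X[:,0]>lo)&(X[:,0]<hi)&(abs(X[:,1]-.125)<.03)
        Y=X[m]; print(n,nm,m.sum(),np.median(Y,0).round(4),Y.min(0).round(3),Y.max(0).round(3))
    m=(X[:,2]>.128)&(X[:,2]<.15)&(abs(X[:,0]-.635)<.04)&(abs(X[:,1]-.125)<.08)
    Y=X[m]; f=np.polyfit(Y[:,1],Y[:,0],1); print(n,'handle',m.sum(),Y.mean(0).round(4),Y.min(0).round(3),Y.max(0).round(3),f)
    m=(X[:,2]>.318)&(X[:,2]<.345)&(X[:,1]<-.04)&(X[:,1]>-.2)&(abs(X[:,0]-.66)<.03)
    Y=X[m]; f=np.polyfit(Y[:,1],Y[:,0],1); print('bar fit',f, np.polyval(f,[-.02,-.215]))
    m=(X[:,2]>.1)&(X[:,2]<.3)&(abs(X[:,0]-.643)<.03)&(abs(X[:,1]+.215)<.03)
    Y=X[m]; print('post',m.sum(),Y.mean(0).round(4),Y.min(0).round(3),Y.max(0).round(3))
E
python3 m2.py | grep -v "^-\|^0\|^top [0-9]\|^scene [0-9]\|dark"
```

```text
bar 2131
bar 1792
scene near 131 [0.5141 0.128  0.0399] [0.491 0.114 0.034] [0.54  0.138 0.045]
scene far 84 [0.7577 0.1337 0.0401] [0.737 0.127 0.034] [0.778 0.138 0.044]
scene handle 213 [0.635  0.1338 0.1359] [0.632 0.069 0.128] [0.64  0.186 0.141] [-0.01115618  0.63653027]
bar fit [0.25166238 0.69621112] [0.69117787 0.64210371]
post 619 [ 0.6413 -0.2151  0.2045] [ 0.633 -0.226  0.1  ] [ 0.655 -0.208  0.299]
top near 73 [0.516  0.1238 0.0424] [0.494 0.119 0.038] [0.536 0.129 0.048]
top far 61 [0.755  0.1277 0.0419] [0.739 0.122 0.037] [0.771 0.133 0.048]
top handle 187 [0.6366 0.1278 0.1378] [0.632 0.069 0.128] [0.643 0.185 0.144] [-0.00923989  0.63778009]
bar fit [0.24634776 0.69922904] [0.69430209 0.64626427]
post 198 [ 0.6381 -0.218   0.2092] [ 0.634 -0.23   0.101] [ 0.649 -0.211  0.298]
```

Request:
jog_arm --increments '[[[0.2, -0.9, 0, 0, 0, 0.8, 1], [0.2, -0.9, 0, 0, 0, 0.8, 1], [0.2, -0.9, 0, 0, 0, 0.8, 1], [0.2, -0.9, 0, 0, 0, 0.9, 1], [0.0, -0.9, 0, 0, 0, 0, 1]]]'

```text
time: 0.52
tool_pos: [0.2296, -0.4958, 0.3031]
tcp_rot: [-3.14, 0.003, 0.0]
wrist_force: [-0.2, -0.4, -0.1]
width: 0.998
grip_force: 0.0
```

Request:
jog_arm --increments '[[[0.4, -1, 0, 0, 0, 0, 1], [0.4, -1, 0, 0, 0, 0, 1], [0.4, -1, 0, 0, 0, 0, 1], [0.4, -1, 0, 0, 0, 0, 1], [0.4, -1, 0, 0, 0, 0, 1]]]'

```text
time: 0.93
tool_pos: [0.2893, -0.3456, 0.3034]
tcp_rot: [-3.141, -0.003, 0.0]
wrist_force: [1.5, 0.2, 0.7]
width: 1.0
grip_force: 0.0
```

Request:
jog_arm --increments '[[[0.4, -1, 0, 0, 0, 0, 1], [0.4, -1, 0, 0, 0, 0, 1], [0.4, -1, 0, 0, 0, 0, 1], [0.4, -1, 0, 0, 0, 0, 1], [0.4, -1, 0, 0, 0, 0, 1]]]'

```text
time: 1.35
tool_pos: [0.3489, -0.1955, 0.3036]
tcp_rot: [-3.141, -0.003, 0.0]
wrist_force: [0.9, -0.4, 0.3]
width: 0.999
grip_force: 0.0
```

Request:
jog_arm --increments '[[[0.4, -1, 0.2, 0, 0, 0, 1], [0.4, -1, 0.2, 0, 0, 0, 1], [0.4, -1, 0.2, 0, 0, 0, 1], [0.4, -1, 0.2, 0, 0, 0, 1], [0.4, -1, 0.2, 0, 0, 0, 1]]]'

```text
time: 1.77
tool_pos: [0.4086, -0.0454, 0.2734]
tcp_rot: [3.142, 0.004, 0.0]
wrist_force: [1.1, -0.7, -0.2]
width: 0.999
grip_force: 0.0
```

Request:
jog_arm --increments '[[[0.4, -1, 0.2, 0, 0, 0, 1], [0.4, -1, 0.2, 0, 0, 0, 1], [0.4, -1, 0.2, 0, 0, 0, 1], [0.4, -1, 0.2, 0, 0, 0, 1], [0.0, -0.7, 0.2, 0, 0, 0, 1]]]'

```text
time: 2.18
tool_pos: [0.4577, 0.0965, 0.2436]
tcp_rot: [-3.141, -0.005, -0.002]
wrist_force: [0.7, -0.3, 0.5]
width: 1.001
grip_force: 0.0
```

Request:
jog_arm --increments '[[[0, 0, 0, 0, 0, 0, 1], [0, 0, 0, 0, 0, 0, 1], [0, 0, 0, 0, 0, 0, 1], [0, 0, 0, 0, 0, 0, 1], [0, 0, 0, 0, 0, 0, 1]]]'

```text
time: 2.6
tool_pos: [0.4563, 0.0931, 0.2442]
tcp_rot: [3.141, 0.001, 0.001]
wrist_force: [0.2, 0.4, -0.4]
width: 1.0
grip_force: 0.0
```

```bash
python3 - <<'E'
from h import *
im,d,p=cam('wrist'); cv2.imwrite('pics/w1.png',im); np.savez('w1.npz',im=im,d=d,**p)
print(p['hand_eye']); print(read_state()['tool_pos'])
X,c,u,v=cloud(im,d,p)
m=(c.max(1)<60)&(X[:,2]>.03)&(X[:,2]<.055)&(abs(X[:,0]-.515)<.05)&(abs(X[:,1]-.125)<.03)
print('lug',m.sum(),X[m].mean(0) if m.any() else 0,X[m].min(0),X[m].max(0), np.polyfit(X[m][:,0],X[m][:,1],1))
E
```

```text
[[ 9.44384396e-05 -9.58874469e-01 -2.83830485e-01  7.33846928e-02]
 [ 9.99999921e-01 -1.89143231e-05  3.96627211e-04 -7.74085713e-04]
 [-3.85684167e-04 -2.83830500e-01  9.58874391e-01 -7.01142541e-02]
 [ 0.00000000e+00  0.00000000e+00  0.00000000e+00  1.00000000e+00]]
[0.45637975 0.09313087 0.24426287]
lug 554 [0.52640823 0.1248713  0.04167101] [0.50678037 0.11961287 0.03420226] [0.53816616 0.13069093 0.04420551] [-0.01089679  0.13060746]
```

View pics/w1.png

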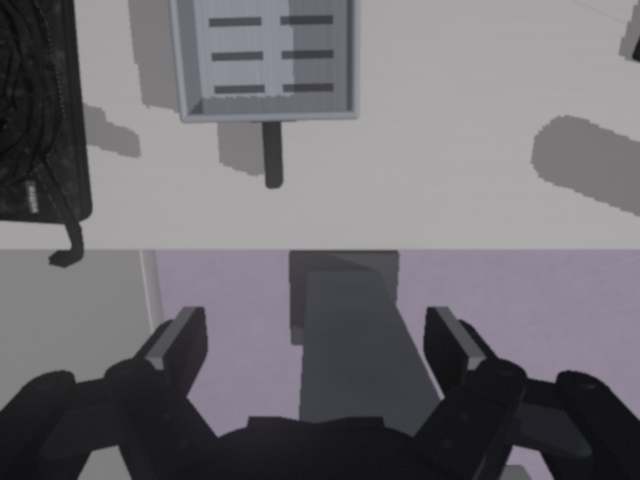

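Wrist: the near lug spans columns 264–284 and rows 122–188, with its tip at (274,188) and the tray's end edge at row about 120. The lug is left of the tool centre line at column 318.

```bash
python3 - <<'E'
from h import *
z=np.load('w1.npz'); p={k:z[k] for k in z.files}
print(plane(p,[274,270,182,358,318],[187,130,121,116,187],.042).round(4))
E
```

```text
[[0.4931 0.124  0.042 ]
 [0.5334 0.1257 0.042 ]
 [0.5398 0.1876 0.042 ]
 [0.5428 0.0638 0.042 ]
 [0.4931 0.0916 0.042 ]]
```

Request:
jog_arm --increments '[[[0.63, -0.35, 0.5, 0, 0, -0.16, 1], [0.63, -0.35, 0.5, 0, 0, 0, 1], [0.63, -0.35, 0.5, 0, 0, 0, 1], [0, 0, 0.6, 0, 0, 0, 1], [0, 0, 0.6, 0, 0, 0, 1]]]'

```text
time: 3.07
tool_pos: [0.5143, 0.1261, 0.163]
tcp_rot: [-3.141, -0.029, -0.004]
wrist_force: [0.2, -0.3, 0.2]
width: 1.002
grip_force: 0.0
```

Request:
jog_arm --increments '[[[0, 0, 0.7, 0, 0, 0, 1], [0, 0, 0.7, 0, 0, 0, 1], [0, 0, 0.6, 0, 0, 0, 1], [0, 0, 0.4, 0, 0, 0, 1], [0, 0, 0.2, 0, 0, 0, 1]]]'

```text
time: 3.48
tool_pos: [0.5116, 0.1254, 0.0832]
tcp_rot: [3.141, 0.028, -0.004]
wrist_force: [0.0, -0.9, 0.0]
width: 1.0
grip_force: 0.0
```

Request:
jog_arm --increments '[[[0, 0, 0, 0, 0, 0, 1], [0, 0, 0, 0, 0, 0, 0], [0, 0, 0, 0, 0, 0, -0.4], [0, 0, 0, 0, 0, 0, -0.7], [0, 0, 0, 0, 0, 0, -1]]]' --force 100

```text
time: 3.9
tool_pos: [0.5134, 0.1265, 0.0861]
tcp_rot: [-3.141, -0.03, -0.003]
wrist_force: [-0.5, 0.7, -0.2]
width: 0.454
grip_force: 0.0
```

Request:
jog_arm --increments '[[[0, 0, 0, 0, 0, 0, -1], [0, 0, 0, 0, 0, 0, -1], [0, 0, 0, 0, 0, 0, -1], [0, 0, 0, 0, 0, 0, -1], [0, 0, 0, 0, 0, 0, -1]]]'

```text
time: 4.32
tool_pos: [0.513, 0.1264, 0.0857]
tcp_rot: [-3.141, -0.03, -0.001]
wrist_force: [-1.3, -1.4, 5.9]
width: 0.123
grip_force: 98.0
```

Request:
jog_arm --increments '[[[0, 0, -0.1, 0, 0, 0, -1], [0, 0, -0.2, 0, 0, 0, -1], [0, 0, -0.4, 0, 0, 0, -1], [0, 0, -0.4, 0, 0, 0, -1], [0, 0, -0.4, 0, 0, 0, -1]]]' --force 110

```text
time: 4.73
tool_pos: [0.5125, 0.1263, 0.131]
tcp_rot: [-3.141, -0.03, 0.0]
wrist_force: [0.5, -0.1, -2.3]
width: 0.119
grip_force: 107.2
```

Request:
jog_arm --increments '[[[0, 0, -0.4, 0, 0, 0, -1], [0, 0, -0.4, 0, 0, 0, -1], [0, 0, -0.4, 0, 0, 0, -1], [0, 0, -0.4, 0, 0, 0, -1], [0, 0, -0.3, 0, 0, 0, -1]]]'

```text
time: 5.15
tool_pos: [0.5131, 0.1264, 0.1889]
tcp_rot: [-3.141, -0.03, -0.003]
wrist_force: [0.8, -0.4, -0.9]
width: 0.123
grip_force: 107.2
```

Request:
jog_arm --increments '[[[0, 0.2, -0.1, 0, 0, 0, -1], [-0.1, 0.4, -0.07, 0, 0, 0, -1], [-0.15, 0.5, 0, 0, 0, 0, -1], [-0.15, 0.5, 0, 0, 0, 0, -1], [-0.1, 0.5, 0, 0, 0, 0, -1]]]'

```text
time: 5.57
tool_pos: [0.4973, 0.0616, 0.1911]
tcp_rot: [3.141, 0.03, -0.004]
wrist_force: [1.4, -1.0, -1.7]
width: 0.117
grip_force: 107.3
```

Request:
jog_arm --increments '[[[-0.06, 0.5, 0, 0, 0, 0, -1], [0, 0.4, 0, 0, 0, 0.3, -1], [0, 0.3, 0, 0, 0, 0.4, -1], [0, 0, 0, 0, 0, 0.5, -1], [0, 0, 0, 0, 0, 0.5, -1]]]'

```text
time: 5.98
tool_pos: [0.4972, 0.0258, 0.1916]
tcp_rot: [3.131, -0.26, -0.001]
wrist_force: [-0.1, 0.7, -1.0]
width: 0.122
grip_force: 107.3
```

Request:
jog_arm --increments '[[[0, 0, 0, 0, 0, 0.4, -1], [0, 0, 0, 0, 0, 0.3, -1], [0, 0, 0, 0, 0, 0.12, -1], [0, 0, 0, 0, 0, 0, -1], [0, 0, 0, 0, 0, 0, -1]]]'

```text
time: 6.4
tool_pos: [0.4973, 0.0268, 0.1918]
tcp_rot: [-3.118, 0.384, 0.001]
wrist_force: [0.2, -0.4, -1.8]
width: 0.121
grip_force: 107.3
```

Request:
jog_arm --increments '[[[0, 0, 0, 0, 0, 0, -1], [0, 0, 0, 0, 0, 0, -1], [0, 0, 0, 0, 0, 0, -1], [0, 0, 0, 0, 0, 0, -1], [0, 0, 0, 0, 0, 0, -1]]]'

```text
time: 6.82
tool_pos: [0.4974, 0.0271, 0.192]
tcp_rot: [3.118, -0.383, 0.0]
wrist_force: [0.3, 0.6, -1.8]
width: 0.12
grip_force: 107.3
```

```bash
cat > m3.py <<'E'
import sys
from h import *
tag=sys.argv[1]
s=read_state(); print(s['time'],s['tool_pos'].round(4),s['tcp_rot'].round(3),s['wrist_force'].round(2),s['torque'].round(2))
for n in ('scene','top'):
    im,d,p=cam(n); np.savez(f'{n}{tag}.npz',im=im,d=d,**p)
    X,c,u,v=cloud(im,d,p)
    # stand frame axes
    ys=np.array([.2415,.9704]); xs=np.array([.9704,-.2415]); P=np.array([.692,-.021])
    S=np.c_[(X[:,:2]-P)@xs,(X[:,:2]-P)@ys,X[:,2]]
    np.save(f'S_{n}{tag}.npy',np.c_[S,u,v])
    m=(abs(S[:,1])<.015)&(abs(S[:,0])<.08)&(S[:,2]>.17)&(S[:,2]<.345)
    print(n,'hook zone')
    for k in np.arange(.18,.345,.012):
        q=S[m&(abs(S[:,2]-k)<.006)]
        if len(q): print(k.round(3),len(q),np.percentile(q[:,0],[0,25,50,75,100]).round(4),np.median(q[:,1]).round(4))
    m=(abs(S[:,0]+.03)<.1)&(abs(S[:,1])<.075)&(S[:,2]>.22)&(S[:,2]<.26)&(abs(S[:,1])>.018)
    if m.sum()>5: print('handle',m.sum(),S[m].mean(0).round(4),S[m].min(0).round(4),S[m].max(0).round(4),np.polyfit(S[m][:,1],S[m][:,0],1).round(4),np.polyfit(S[m][:,1],S[m][:,2],1).round(4))
im=np.load(f'scene{tag}.npz')['im']; cv2.imwrite(f'pics/s{tag}.png',cv2.resize(im[130:370,180:400],None,fx=2.5,fy=2.5,interpolation=cv2.INTER_CUBIC))
E
python3 m3.py A
```

```text
6.8167 [0.4974 0.0271 0.192 ] [ 3.118 -0.383  0.   ] [ 0.27  0.62 -1.77] [ 0.05  0.29 -0.01]
scene hook zone
0.192 35 [-0.0203 -0.0073 -0.0014  0.0047  0.0138] -0.004
0.204 33 [-0.024  -0.0193  0.0085  0.0114  0.0144] -0.0052
0.216 42 [-0.0246 -0.0216 -0.0126  0.0134  0.0198] -0.0049
0.228 29 [-0.017  -0.012   0.0118  0.0137  0.0167] -0.0057
0.24 73 [-0.0798 -0.0785 -0.0761 -0.0087  0.0444] -0.0038
0.252 103 [-0.0112  0.0153  0.0455  0.0548  0.0775] -0.0044
0.264 64 [-0.0112 -0.007   0.0003  0.0138  0.0534] -0.0041
0.276 29 [-0.0081 -0.0023  0.007   0.0109  0.0173] -0.0044
0.288 14 [0.0009 0.0023 0.0042 0.0073 0.0087] -0.0032
0.3 19 [-0.0025 -0.0008  0.0003  0.0022  0.0041] -0.0047
0.312 25 [-0.0048 -0.002  -0.0001  0.0017  0.0085] -0.0029
0.324 79 [-0.0094 -0.0062 -0.0038  0.0015  0.0166] 0.0041
0.336 85 [-0.0087 -0.0022  0.0005  0.0051  0.0139] -0.0018
handle 164 [-0.0783  0.016   0.2397] [-0.0823 -0.0533  0.2225] [-0.0725  0.0633  0.2466] [ 0.001  -0.0784] [-0.0624  0.2407]
top hook zone
0.192 24 [-0.0112 -0.005   0.      0.0039  0.0094] -0.0081
0.204 17 [-0.0215 -0.0102  0.0051  0.0103  0.0126] -0.0081
0.216 21 [-0.0238 -0.0212 -0.0192  0.0117  0.0185] -0.0076
0.228 16 [-0.0191 -0.0148 -0.0126  0.0121  0.0159] -0.0071
0.24 50 [-0.0799 -0.0779 -0.0752 -0.0727  0.0177] -0.004
0.252 64 [-0.0795  0.0361  0.0607  0.0692  0.0783] -0.0059
0.264 37 [-0.0085 -0.006   0.0034  0.0525  0.0579] -0.0067
0.276 27 [-0.0089 -0.0042 -0.0017  0.001   0.0074] -0.0063
0.3 2 [0.0011 0.0011 0.0012 0.0013 0.0013] -0.0067
0.324 18 [-0.0065 -0.0045 -0.0027 -0.0018  0.0179] -0.0036
0.336 64 [-0.0054 -0.0003  0.0084  0.0117  0.0169] -0.0015
handle 163 [-0.0768 -0.0047  0.2418] [-0.0807 -0.0633  0.2217] [-0.0721  0.0611  0.2499] [ 0.0051 -0.0768] [0.0192 0.2418]
```

View pics/sA.png

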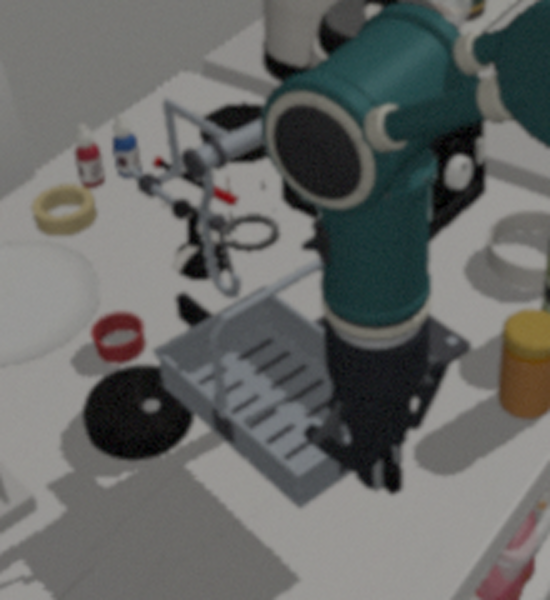

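The crop shows the hook hanging free at (215,230). The level bar runs (220,335)–(330,265) in front of it, aligned in yaw and centred on the hook. Now I'll advance gently.

Request:
jog_arm --increments '[[[0.3, 0, 0, 0, 0, 0, -1], [0.4, 0, 0, 0, 0, 0, -1], [0.4, 0, 0, 0, 0, 0, -1], [0.4, 0, 0, 0, 0, 0, -1], [0.2, 0, 0, 0, 0, 0, -1]]]'

```text
time: 7.33
tool_pos: [0.5495, 0.014, 0.1923]
tcp_rot: [-3.118, 0.384, -0.003]
wrist_force: [0.6, 1.0, -2.4]
width: 0.122
grip_force: 107.3
```

Request:
jog_arm --increments '[[[0.08, 0, 0, 0, 0, 0, -1], [0.06, 0, 0, 0, 0, 0, -1], [0.06, 0, 0, 0, 0, 0, -1], [0.06, 0, 0, 0, 0, 0, -1], [0.06, 0, 0, 0, 0, 0, -1]]]'

```text
time: 7.75
tool_pos: [0.5559, 0.0124, 0.1919]
tcp_rot: [-3.118, 0.384, 0.001]
wrist_force: [0.9, -0.3, -2.2]
width: 0.119
grip_force: 107.3
```

Request:
jog_arm --increments '[[[0.06, 0, 0, 0, 0, 0, -1], [0.06, 0, 0, 0, 0, 0, -1], [0.06, 0, 0, 0, 0, 0, -1], [0.06, 0, 0, 0, 0, 0, -1], [0.06, 0, 0, 0, 0, 0, -1]]]'

```text
time: 8.17
tool_pos: [0.565, 0.0101, 0.192]
tcp_rot: [3.118, -0.384, 0.0]
wrist_force: [0.2, 1.0, -1.3]
width: 0.115
grip_force: 107.3
```

```bash
cat > f.py <<'E'
from h import *
W=[];q=[]
for i in range(8):
    s=read_state(); R=Ro.from_rotvec(s['tcp_rot']).as_matrix()
    W.append(np.r_[s['wrist_force']@R[:,0],s['wrist_force'][2],s['torque']@R[:,1],s['tool_pos']]); viewer.read_camera('top')
W=np.array(W); print('F_x,F_z,T_y,pos',W.mean(0).round(4),'sd',W.std(0).round(3),s['time'])
E
python3 f.py; python3 m3.py B | grep -A8 "zone\|handle"
```

```text
F_x,F_z,T_y,pos [ 0.0628 -1.699  -0.2241  0.565   0.0101  0.192 ] sd [0.52  0.431 0.033 0.    0.    0.   ] 8.5167
scene hook zone
0.192 33 [-0.0086 -0.0006  0.0094  0.0147  0.023 ] -0.004
0.204 28 [-0.0123 -0.0076  0.0188  0.0212  0.0247] -0.0043
0.216 23 [-0.0142 -0.0119 -0.01   -0.0056  0.0279] -0.0048
0.228 26 [-0.0057 -0.0028  0.0213  0.0235  0.0264] -0.0051
0.24 73 [-0.0143 -0.0103 -0.0074  0.0199  0.0444] -0.0032
0.252 108 [-0.0102  0.0226  0.0464  0.0547  0.0798] -0.0042
0.264 50 [-0.004  -0.002   0.0026  0.0176  0.0526] -0.0035
0.276 34 [-0.0022  0.0042  0.0118  0.0156  0.0236] -0.0043
--
handle 200 [-0.0432  0.0277  0.2388] [-0.1298 -0.0446  0.22  ] [-0.002   0.0622  0.2598] [-0.3829 -0.0326] [-0.1057  0.2417]
top hook zone
0.192 13 [-0.0022  0.0107  0.0131  0.0164  0.0204] -0.0069
0.204 21 [-0.0102  0.0103  0.0188  0.0228  0.0267] -0.0081
0.216 13 [-0.0133 -0.011  -0.0094 -0.0073  0.0247] -0.0063
0.24 47 [-0.0114 -0.0093 -0.0069 -0.0042 -0.0009] 0.0006
0.252 65 [-0.0099  0.0505  0.0613  0.0711  0.0797] -0.0064
0.264 31 [-0.0029  0.0002  0.0105  0.0544  0.0585] -0.0069
0.276 19 [0.0002 0.0017 0.0034 0.0055 0.0091] -0.0058
0.324 17 [-0.0061 -0.0048 -0.003  -0.0014  0.0181] -0.0026
--
handle 173 [-0.0143 -0.0068  0.2407] [-0.1297 -0.0629  0.221 ] [-0.0006  0.0613  0.2484] [ 0.1911 -0.013 ] [0.0347 0.2409]
```

Request:
jog_arm --increments '[[[0.05, 0, 0, 0, 0, 0, -1], [0.06, 0, 0, 0, 0, 0, -1], [0.06, 0, 0, 0, 0, 0, -1], [0.06, 0, 0, 0, 0, 0, -1], [0.04, 0, 0, 0, 0, 0, -1]]]'

```text
time: 9.08
tool_pos: [0.573, 0.0081, 0.192]
tcp_rot: [-3.118, 0.384, -0.0]
wrist_force: [-0.9, 0.7, -2.9]
width: 0.12
grip_force: 107.3
```

```bash
python3 - <<'E'
import numpy as np
for n in('scene','top'):
    S=np.load(f'S_{n}A.npy'); m=(abs(S[:,1]+.005)<.02)&(S[:,0]>-.01)&(S[:,0]<.09)&(S[:,2]>.238)&(S[:,2]<.268)
    print(n,np.histogram(S[m,0],np.arange(-.01,.09,.005)))
E
python3 f.py; python3 m3.py C | grep -A6 "zone"
```

```text
scene (array([27,  7,  2,  4, 22, 16,  1,  0,  0,  0, 18, 26, 10,  2,  4,  8,  8,
        4,  8]), array([-0.01 , -0.005,  0.   ,  0.005,  0.01 ,  0.015,  0.02 ,  0.025,
        0.03 ,  0.035,  0.04 ,  0.045,  0.05 ,  0.055,  0.06 ,  0.065,
        0.07 ,  0.075,  0.08 ,  0.085]))
top (array([11,  1,  1,  2,  0,  1,  0,  0,  0,  0,  0,  0, 16, 13,  8, 10, 10,
        5, 12]), array([-0.01 , -0.005,  0.   ,  0.005,  0.01 ,  0.015,  0.02 ,  0.025,
        0.03 ,  0.035,  0.04 ,  0.045,  0.05 ,  0.055,  0.06 ,  0.065,
        0.07 ,  0.075,  0.08 ,  0.085]))
F_x,F_z,T_y,pos [-0.5185 -1.7247 -0.2827  0.5729  0.0081  0.192 ] sd [0.496 0.704 0.022 0.    0.    0.   ] 9.4333
scene hook zone
0.192 27 [0.0067 0.0167 0.0208 0.0267 0.0337] -0.0038
0.204 28 [-0.0012  0.0033  0.0273  0.0317  0.0355] -0.0049
0.216 24 [-0.0044 -0.0005  0.0023  0.0331  0.0358] -0.0045
0.228 23 [0.0039 0.0058 0.0312 0.0328 0.0355] -0.005
0.24 70 [-0.0051 -0.0023 -0.0001  0.0066  0.0511] -0.003
0.252 93 [0.0054 0.0332 0.0454 0.0607 0.0788] -0.0043
--
top hook zone
0.192 16 [0.0185 0.0203 0.0227 0.0262 0.0304] -0.0074
0.204 6 [0.0161 0.0245 0.0271 0.0281 0.0292] -0.0063
0.216 7 [-0.0014 -0.0009 -0.      0.0018  0.0032] -0.0071
0.228 3 [-0.0004  0.0007  0.0017  0.0049  0.008 ] -0.0075
0.24 47 [-0.0028 -0.0009  0.0014  0.0044  0.0085] -0.0019
0.252 64 [-0.0009  0.0084  0.0615  0.071   0.0795] -0.0055
```

Request:
jog_arm --increments '[[[0.05, 0, 0, 0, 0, 0, -1], [0.06, 0, 0, 0, 0, 0, -1], [0.06, 0, 0, 0, 0, 0, -1], [0.06, 0, 0, 0, 0, 0, -1], [0.04, 0, 0, 0, 0, 0, -1]]]'

```text
time: 10.0
tool_pos: [0.5805, 0.0062, 0.1918]
tcp_rot: [-3.118, 0.384, 0.002]
wrist_force: [-2.2, 0.5, -1.5]
width: 0.123
grip_force: 107.3
```

```bash
python3 f.py; python3 m3.py D | grep -A6 "zone"
```

```text
F_x,F_z,T_y,pos [-2.4049 -1.4812 -0.3292  0.5804  0.0062  0.1918] sd [0.416 0.522 0.019 0.    0.    0.   ] 10.35
scene hook zone
0.192 20 [0.0155 0.0234 0.0294 0.0342 0.0397] -0.0036
0.204 31 [0.0069 0.013  0.033  0.0392 0.0437] -0.005
0.216 20 [0.0066 0.0073 0.0118 0.0411 0.0473] -0.0045
0.228 18 [0.0129 0.0151 0.0387 0.0404 0.0426] -0.0046
0.24 65 [0.0031 0.006  0.0078 0.0124 0.0404] -0.0035
0.252 88 [0.0053 0.0364 0.0468 0.0622 0.0796] -0.0039
--
top hook zone
0.192 3 [0.0294 0.0297 0.03   0.0301 0.0302] -0.0093
0.204 4 [0.0261 0.0262 0.0268 0.0276 0.028 ] -0.006
0.216 8 [0.0068 0.008  0.0091 0.01   0.0465] -0.007
0.228 2 [0.0426 0.0439 0.0452 0.0464 0.0477] -0.0094
0.24 42 [0.0049 0.0074 0.0094 0.0119 0.0447] -0.005
0.252 71 [0.0072 0.0254 0.0581 0.0697 0.0799] -0.0056
```

The hook is on its bumper with about 2.4 N of push, leaning about 0.25 rad, and still. I'll hold a moment more and then press in.

Request:
jog_arm --increments '[[[0, 0, 0, 0, 0, 0, -1], [0, 0, 0, 0, 0, 0, -1], [0, 0, 0, 0, 0, 0, -1], [0, 0, 0, 0, 0, 0, -1], [0, 0, 0, 0, 0, 0, -1]]]'

```text
time: 10.92
tool_pos: [0.5806, 0.0062, 0.1919]
tcp_rot: [3.118, -0.384, -0.0]
wrist_force: [-2.9, -0.2, -2.8]
width: 0.121
grip_force: 107.3
```

Request:
jog_arm --increments '[[[0.04, 0, 0, 0, 0, 0, -1], [0.04, 0, 0, 0, 0, 0, -1], [0.04, 0, 0, 0, 0, 0, -1], [0.04, 0, 0, 0, 0, 0, -1], [0.04, 0, 0, 0, 0, 0, -1]]]'

```text
time: 11.33
tool_pos: [0.5865, 0.0047, 0.192]
tcp_rot: [-3.118, 0.384, 0.0]
wrist_force: [-3.9, -0.1, -1.2]
width: 0.122
grip_force: 107.3
```

```bash
python3 f.py; python3 m3.py E | grep -A6 "zone"
```

```text
F_x,F_z,T_y,pos [-3.4476 -1.7117 -0.3951  0.5865  0.0048  0.192 ] sd [0.486 0.597 0.026 0.    0.    0.   ] 11.6833
scene hook zone
0.192 21 [0.0151 0.0236 0.0296 0.0337 0.0406] -0.0042
0.204 35 [0.0074 0.0159 0.0366 0.042  0.0444] -0.0043
0.216 16 [0.0055 0.007  0.0078 0.0116 0.0417] -0.0053
0.228 14 [0.0241 0.0375 0.0389 0.0402 0.0419] -0.0041
0.24 60 [0.0086 0.0117 0.0134 0.0194 0.0449] -0.0032
0.252 84 [0.0101 0.0363 0.0464 0.0628 0.08  ] -0.0037
--
top hook zone
0.192 2 [0.0185 0.0197 0.021  0.0222 0.0234] -0.0061
0.204 8 [0.013  0.0167 0.0185 0.0197 0.0199] -0.0082
0.216 10 [0.007  0.0085 0.01   0.013  0.0158] -0.0062
0.228 3 [0.0107 0.0279 0.0451 0.046  0.0469] -0.01
0.24 20 [0.013  0.0136 0.015  0.0164 0.0418] 0.0004
0.252 62 [0.0134 0.055  0.0629 0.071  0.0797] -0.0066
```

Request:
jog_arm --increments '[[[0.04, 0, 0, 0, 0, 0, -1], [0.03, 0, 0, 0, 0, 0, -1], [0.02, 0, 0.06, 0, 0, 0, -1], [0.025, 0, 0.1, 0, 0, 0, -1], [0.025, 0, 0.1, 0, 0, 0, -1]]]'

```text
time: 12.25
tool_pos: [0.5908, 0.0037, 0.1841]
tcp_rot: [-3.118, 0.384, -0.001]
wrist_force: [-3.0, 0.4, -1.1]
width: 0.121
grip_force: 107.3
```

```bash
python3 f.py
```

```text
F_x,F_z,T_y,pos [-2.3582 -3.3771 -0.52    0.5903  0.0037  0.1835] sd [0.545 0.981 0.105 0.    0.    0.   ] 12.6
```

Request:
jog_arm --increments '[[[0.025, 0, 0.1, 0, 0, 0, -1], [0.025, 0, 0.1, 0, 0, 0, -1], [0.025, 0, 0.1, 0, 0, 0, -1], [0.025, 0, 0.1, 0, 0, 0, -1], [0.025, 0, 0.1, 0, 0, 0, -1]]]'

```text
time: 13.07
tool_pos: [0.5945, 0.0028, 0.1691]
tcp_rot: [-3.118, 0.384, -0.001]
wrist_force: [-2.1, 0.3, -2.3]
width: 0.118
grip_force: 107.3
```

```bash
python3 f.py; python3 m3.py F | grep -A6 "zone"
```

```text
F_x,F_z,T_y,pos [-1.0190e+00 -4.2383e+00 -5.9330e-01  5.9390e-01  2.8000e-03  1.6850e-01] sd [0.477 1.142 0.143 0.    0.    0.   ] 13.4167
scene hook zone
0.192 19 [0.0152 0.0251 0.0281 0.0337 0.0375] -0.0041
0.204 24 [0.0074 0.0107 0.0161 0.0415 0.0468] -0.0038
0.216 76 [0.0066 0.0195 0.0223 0.0257 0.0464] -0.0033
0.228 19 [0.0193 0.024  0.0369 0.0406 0.0446] -0.0048
0.24 22 [0.0166 0.0207 0.036  0.0378 0.0416] -0.0049
0.252 86 [0.0137 0.0427 0.0485 0.0635 0.0798] -0.0043
--
top hook zone
0.192 4 [0.0228 0.0233 0.0243 0.0255 0.0266] -0.0072
0.204 12 [0.0137 0.017  0.0187 0.0212 0.0253] -0.0073
0.216 15 [0.0095 0.0115 0.0185 0.0228 0.0463] -0.0071
0.228 4 [0.0222 0.0226 0.0326 0.0436 0.047 ] -0.0096
0.24 3 [0.0387 0.0408 0.0429 0.0438 0.0447] -0.0093
0.252 51 [0.0377 0.0569 0.0654 0.0728 0.0796] -0.0068
```

Request:
jog_arm --increments '[[[0.025, 0, 0.1, 0, 0, 0, -1], [0.025, 0, 0.1, 0, 0, 0, -1], [0.025, 0, 0.1, 0, 0, 0, -1], [0.025, 0, 0.1, 0, 0, 0, -1], [0.02, 0, 0.05, 0, 0, 0, -1]]]'

```text
time: 13.98
tool_pos: [0.5982, 0.0019, 0.1557]
tcp_rot: [-3.118, 0.384, -0.002]
wrist_force: [-0.6, 0.8, -2.1]
width: 0.117
grip_force: 107.9
```

```bash
python3 f.py; python3 m3.py G | grep -A6 "zone"
```

```text
F_x,F_z,T_y,pos [-3.5500e-01 -1.9798e+00 -2.5570e-01  5.9790e-01  1.9000e-03  1.5570e-01] sd [0.312 0.193 0.043 0.    0.    0.   ] 14.3333
scene hook zone
0.192 25 [0.0037 0.0149 0.0205 0.024  0.0286] -0.0042
0.204 69 [-0.0029  0.0234  0.0245  0.027   0.0379] -0.003
0.216 35 [-0.0048 -0.0007  0.0059  0.0332  0.0373] -0.005
0.228 30 [0.0044 0.006  0.0303 0.032  0.0343] -0.0055
0.24 26 [0.0031 0.0069 0.0288 0.0309 0.0441] -0.0051
0.252 94 [0.0047 0.0409 0.0479 0.061  0.0793] -0.004
--
top hook zone
0.192 16 [0.0162 0.0183 0.0211 0.023  0.0271] -0.0069
0.204 11 [0.0149 0.0243 0.0257 0.0265 0.027 ] -0.0065
0.228 1 [0.0073 0.0073 0.0073 0.0073 0.0073] -0.0084
0.24 7 [0.0043 0.0049 0.0054 0.0072 0.0089] -0.0072
0.252 54 [0.0075 0.0557 0.064  0.0714 0.0797] -0.0066
0.264 20 [0.0046 0.0061 0.0504 0.0534 0.0769] -0.0056
```

View pics/sG.png

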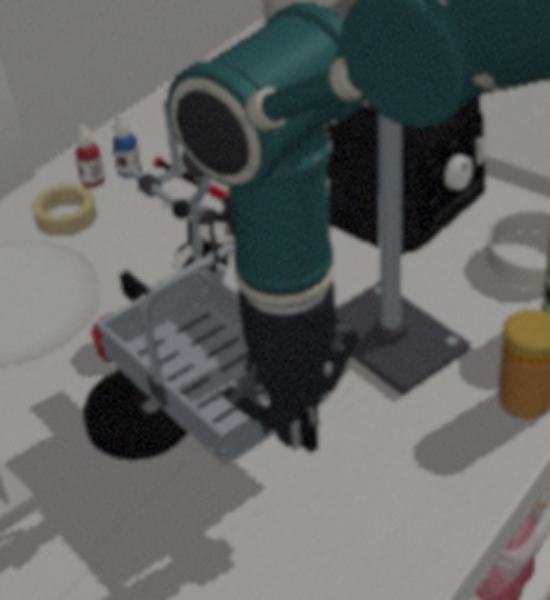

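The picture shows the bar inside the hook and the hook swung partly back. The push force has dropped to zero, so the latch has snapped. I'll bring it back under the pivot and lower it to the seat.

Request:
jog_arm --increments '[[[-0.06, 0, 0.02, 0, 0, 0, -1], [-0.08, 0, 0.02, 0, 0, 0, -1], [-0.08, 0, 0.02, 0, 0, 0, -1], [-0.08, 0, 0.02, 0, 0, 0, -1], [-0.08, 0, 0.02, 0, 0, 0, -1]]]'

```text
time: 14.9
tool_pos: [0.5862, 0.0048, 0.1526]
tcp_rot: [3.118, -0.384, -0.0]
wrist_force: [-0.8, -0.0, -1.8]
width: 0.121
grip_force: 107.9
```

Request:
jog_arm --increments '[[[-0.08, 0, 0.02, 0, 0, 0, -1], [-0.08, 0, 0.02, 0, 0, 0, -1], [-0.08, 0, 0, 0, 0, 0, -1], [-0.08, 0, 0, 0, 0, 0, -1], [-0.08, 0, 0, 0, 0, 0, -1]]]'

```text
time: 15.32
tool_pos: [0.5748, 0.0077, 0.1516]
tcp_rot: [-3.118, 0.384, -0.001]
wrist_force: [0.2, -1.1, -1.1]
width: 0.12
grip_force: 108.0
```

```bash
python3 f.py; python3 m3.py H | grep -A10 "zone"
```

```text
F_x,F_z,T_y,pos [ 0.1198 -0.6939 -0.113   0.5749  0.0077  0.1516] sd [0.536 0.258 0.034 0.    0.    0.   ] 15.6667
scene hook zone
0.192 26 [-0.0165 -0.0095 -0.0036  0.0011  0.0028] -0.0035
0.204 79 [-0.0228 -0.0006  0.0011  0.0044  0.0176] -0.0033
0.216 38 [-0.0239 -0.0202 -0.0119  0.0125  0.0174] -0.005
0.228 30 [-0.0166 -0.0121  0.0122  0.0148  0.0172] -0.0052
0.24 33 [-0.0131 -0.0103  0.0132  0.0155  0.0528] -0.0048
0.252 103 [-0.0113  0.0169  0.0459  0.0546  0.0781] -0.0046
0.264 62 [-0.0088 -0.0063  0.0031  0.0139  0.0515] -0.0042
0.276 24 [-0.0049 -0.0021  0.0069  0.0106  0.0141] -0.0044
0.288 15 [0.001  0.0032 0.0053 0.0076 0.0097] -0.0037
0.3 18 [-0.0016 -0.0001  0.0008  0.0019  0.0037] -0.0043
--
top hook zone
0.192 14 [-0.0115 -0.0086 -0.0032 -0.001   0.0012] -0.009
0.204 55 [-0.0164  0.001   0.0032  0.0064  0.0124] -0.0055
0.216 16 [-0.0204 -0.0187 -0.014   0.0125  0.0164] -0.0081
0.228 14 [-0.0212 -0.0128  0.0005  0.0151  0.0177] -0.0067
0.24 11 [-0.0131 -0.0111 -0.0102  0.0035  0.0178] -0.0072
0.252 57 [-0.0094  0.0558  0.0643  0.0731  0.0799] -0.0066
0.264 34 [-0.0079 -0.0052  0.0036  0.0516  0.0573] -0.0067
0.276 24 [-0.0063 -0.0022 -0.0004  0.0016  0.0061] -0.0064
0.3 2 [0.0013 0.0014 0.0015 0.0016 0.0017] -0.0065
0.324 15 [-0.0064 -0.004  -0.0029 -0.0019  0.0174] -0.0027
```

Request:
jog_arm --increments '[[[0, 0, 0.03, 0, 0, 0, -1], [0, 0, 0, 0, 0, 0, -1], [0, 0, 0, 0, 0, 0, -1], [0, 0, 0, 0, 0, 0, -1], [0, 0, 0, 0, 0, 0, -1]]]'

```text
time: 16.23
tool_pos: [0.5752, 0.0076, 0.1509]
tcp_rot: [-3.118, 0.384, -0.001]
wrist_force: [0.4, -0.2, 1.1]
width: 0.121
grip_force: 108.4
```

```bash
python3 f.py
```

```text
F_x,F_z,T_y,pos [0.2094 1.6719 0.1883 0.5751 0.0076 0.1508] sd [0.435 0.308 0.032 0.    0.    0.   ] 16.5833
```

Request:
jog_arm --increments '[[[0, 0, 0.015, 0, 0, 0, -1], [0, 0, 0.014, 0, 0, 0, -1], [0, 0, 0, 0, 0, 0, -1], [0, 0, 0, 0, 0, 0, -1], [0, 0, 0, 0, 0, 0, -1]]]'

```text
time: 17.05
tool_pos: [0.5753, 0.0076, 0.1501]
tcp_rot: [-3.118, 0.384, -0.001]
wrist_force: [0.2, 0.8, 4.2]
width: 0.122
grip_force: 108.8
```

```bash
python3 f.py;python3 f.py; python3 m3.py I | grep -A4 "zone"
```

```text
F_x,F_z,T_y,pos [0.2463 4.4277 0.5348 0.5752 0.0076 0.15  ] sd [0.372 0.592 0.034 0.    0.    0.   ] 17.4
F_x,F_z,T_y,pos [-0.0871  4.6892  0.6193  0.5751  0.0076  0.1499] sd [0.484 0.654 0.039 0.    0.    0.   ] 17.8
scene hook zone
0.192 25 [-0.0188 -0.0114 -0.0044 -0.0006  0.0019] -0.0043
0.204 78 [-0.0238 -0.0012  0.0006  0.0044  0.0177] -0.0032
0.216 39 [-0.0253 -0.0217 -0.0138  0.0112  0.015 ] -0.0053
0.228 33 [-0.0178 -0.013   0.0102  0.0124  0.0174] -0.0046
--
top hook zone
0.192 13 [-0.0124 -0.0089 -0.0038 -0.0022  0.0089] -0.0078
0.204 58 [-0.0178 -0.0005  0.002   0.0048  0.0131] -0.006
0.216 18 [-0.0227 -0.0208 -0.0172  0.0119  0.0168] -0.0076
0.228 13 [-0.0185 -0.0137 -0.0118  0.0144  0.0154] -0.0073
```

Request:
jog_arm --increments '[[[0, 0, -0.01, 0, 0, 0, -1], [0, 0, 0, 0, 0, 0, -1], [0, 0, 0, 0, 0, 0, -1], [0, 0, 0, 0, 0, 0, -1], [0, 0, 0, 0, 0, 0, -1]]]'

```text
time: 18.37
tool_pos: [0.5749, 0.0077, 0.15]
tcp_rot: [-3.118, 0.384, 0.0]
wrist_force: [-0.4, 0.1, 4.7]
width: 0.12
grip_force: 108.9
```

Request:
jog_arm --increments '[[[0, 0, 0, 0, 0, 0, -1], [0, 0, 0, 0, 0, 0, -1], [0, 0, 0, 0, 0, 0, -1], [0, 0, 0, 0, 0, 0, -1], [0, 0, 0, 0, 0, 0, -1]]]'

```text
time: 18.78
tool_pos: [0.5749, 0.0076, 0.15]
tcp_rot: [3.118, -0.384, -0.0]
wrist_force: [0.5, -0.1, 4.1]
width: 0.118
grip_force: 108.9
```

Request:
jog_arm --increments '[[[0, 0, -0.02, 0, 0, 0, -1], [0, 0, -0.02, 0, 0, 0, -1], [0, 0, 0, 0, 0, 0, -1], [0, 0, 0, 0, 0, 0, -1], [0, 0, 0, 0, 0, 0, -1]]]'

```text
time: 19.2
tool_pos: [0.5746, 0.0077, 0.1508]
tcp_rot: [3.118, -0.384, -0.002]
wrist_force: [0.0, -0.2, 2.3]
width: 0.12
grip_force: 108.5
```

```bash
python3 f.py; python3 - <<'E'
from h import *
# tray pitch along stand x from near-rim / floor points (scene cam)
im,d,p=cam('scene'); X,c,u,v=cloud(im,d,p)
ys=np.array([.2415,.9704]); xs=np.array([.9704,-.2415]); P=np.array([.692,-.021])
S=np.c_[(X[:,:2]-P)@xs,(X[:,:2]-P)@ys,X[:,2]]
m=(abs(S[:,0])<.09)&(S[:,1]>.058)&(S[:,1]<.066)&(S[:,2]>.08)&(S[:,2]<.125)
for k in np.arange(-.08,.09,.02):
    q=S[m&(abs(S[:,0]-k)<.01)]
    if len(q): print(round(k,2),len(q),np.percentile(q[:,2],[90,100]).round(4))
E
```

```text
F_x,F_z,T_y,pos [-0.0428  1.7945  0.2463  0.5746  0.0077  0.1509] sd [0.3   0.31  0.047 0.    0.    0.   ] 19.55
-0.08 50 [0.1097 0.1123]
-0.06 49 [0.11   0.1112]
-0.04 46 [0.1093 0.1112]
-0.02 42 [0.1096 0.1117]
0.0 78 [0.117  0.1248]
0.02 39 [0.1107 0.1131]
0.04 38 [0.1103 0.1116]
0.06 40 [0.1103 0.1126]
0.08 36 [0.1098 0.1127]
```

Request:
jog_arm --increments '[[[0, 0, -0.022, 0, 0, 0, -1], [0, 0, 0, 0, 0, 0, -1], [0, 0, 0, 0, 0, 0, -1], [0, 0, 0, 0, 0, 0, -1], [0, 0, 0, 0, 0, 0, -1]]]' --force 50

```text
time: 20.07
tool_pos: [0.5747, 0.0076, 0.1516]
tcp_rot: [3.118, -0.384, -0.001]
wrist_force: [0.4, 1.3, -0.7]
width: 0.122
grip_force: 108.1
```

```bash
python3 f.py
```

```text
F_x,F_z,T_y,pos [-0.1126 -0.8917 -0.0712  0.5747  0.0077  0.1517] sd [0.409 0.295 0.03  0.    0.    0.   ] 20.4167
```

Request:
jog_arm --increments '[[[0, 0, 0.009, 0, 0, 0, -1], [0, 0, 0, 0, 0, 0, -1], [0, 0, 0, 0, 0, 0, -1], [0, 0, 0, 0, 0, 0, -1], [0, 0, 0, 0, 0, 0, -1]]]' --force 20

```text
time: 20.88
tool_pos: [0.5749, 0.0076, 0.1516]
tcp_rot: [3.118, -0.384, 0.0]
wrist_force: [-0.5, -0.6, -1.1]
width: 0.122
grip_force: 108.0
```

Request:
jog_arm --increments '[[[0, 0, 0, 0, 0, 0, -0.74], [0, 0, 0, 0, 0, 0, -0.7], [0, 0, 0, 0, 0, 0, -0.66], [0, 0, 0, 0, 0, 0, -0.6], [0, 0, 0, 0, 0, 0, -0.5]]]'

```text
time: 21.3
tool_pos: [0.5751, 0.0076, 0.1518]
tcp_rot: [-3.118, 0.384, -0.001]
wrist_force: [0.5, 0.7, -0.1]
width: 0.251
grip_force: 0.0
```

Request:
jog_arm --increments '[[[0, 0, 0, 0, 0, 0, -0.4], [0, 0, 0, 0, 0, 0, -0.2], [0, 0, 0, 0, 0, 0, 0], [0, 0, 0, 0, 0, 0, 0], [0, 0, 0, 0, 0, 0, 0]]]'

```text
time: 21.72
tool_pos: [0.5749, 0.0076, 0.1516]
tcp_rot: [3.118, -0.384, 0.0]
wrist_force: [0.4, -0.1, 0.8]
width: 0.5
grip_force: 0.0
```

```bash
python3 f.py; python3 m3.py J | grep -A8 "zone"
```

```text
F_x,F_z,T_y,pos [0.0299 0.0707 0.0031 0.5749 0.0076 0.1516] sd [0.477 0.619 0.035 0.    0.    0.   ] 22.0667
scene hook zone
0.192 26 [-0.0199 -0.0088 -0.0017  0.0004  0.002 ] -0.0035
0.204 73 [-0.0227 -0.0018  0.0005  0.0051  0.0153] -0.0036
0.216 42 [-0.0257 -0.0213 -0.0148  0.012   0.0178] -0.005
0.228 27 [-0.0164 -0.0122  0.0116  0.0129  0.0174] -0.005
0.24 31 [-0.014  -0.0094  0.0127  0.0148  0.0507] -0.0048
0.252 104 [-0.0099  0.016   0.0449  0.0552  0.0791] -0.0047
0.264 57 [-0.0105 -0.0064 -0.0013  0.014   0.0521] -0.0037
0.276 33 [-0.0079 -0.0019  0.0056  0.0102  0.0193] -0.0047
--
top hook zone
0.192 13 [-0.0112 -0.0078 -0.0032 -0.0009  0.0094] -0.0091
0.204 58 [-0.0179  0.0001  0.0025  0.0054  0.0149] -0.0059
0.216 18 [-0.0232 -0.0204 -0.0159  0.0122  0.0164] -0.0082
0.228 13 [-0.0191 -0.0143 -0.0123  0.0137  0.0179] -0.0072
0.24 12 [-0.0128 -0.0111 -0.0097  0.0139  0.0164] -0.0071
0.252 58 [-0.0094  0.0553  0.0642  0.0724  0.0798] -0.0067
0.264 37 [-0.0084 -0.0056  0.0018  0.052   0.0586] -0.0067
0.276 22 [-0.0078 -0.0037 -0.0009  0.0012  0.005 ] -0.0051
```

View pics/sJ.png

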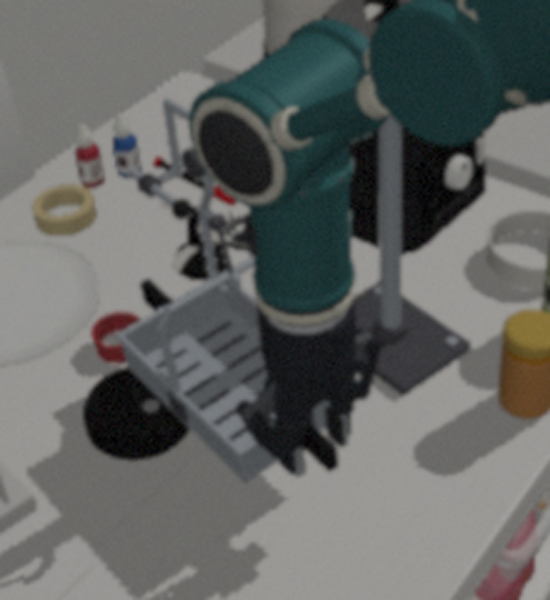

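The fingers are open around the lug, at about (300,440), and the tray hangs level from the hook. Retreating straight back.

Request:
jog_arm --increments '[[[-0.2, 0, 0, 0, 0, 0, 0], [-0.4, 0, 0, 0, 0, 0, 0], [-0.6, 0, 0, 0, 0, 0, 0], [-0.6, 0, 0, 0, 0, 0, 0], [-0.4, 0, 0, 0, 0, 0, 0]]]'

```text
time: 22.63
tool_pos: [0.5081, 0.0241, 0.151]
tcp_rot: [3.118, -0.384, -0.004]
wrist_force: [-0.2, -0.7, 0.5]
width: 0.497
grip_force: 0.0
```

Request:
jog_arm --increments '[[[-0.3, 0, 0, 0, 0, 0, 0], [0, 0, 0, 0, 0, 0, 0], [0, 0, 0, 0, 0, 0, 0], [0, 0, 0, 0, 0, 0, 0], [0, 0, 0, 0, 0, 0, 0]]]'

```text
time: 23.05
tool_pos: [0.5032, 0.0257, 0.152]
tcp_rot: [-3.118, 0.384, -0.002]
wrist_force: [0.8, 0.4, -0.6]
width: 0.5
grip_force: 0.0
```

```bash
cat > t.py <<'E'
from h import *
ys=np.array([.2415,.9704]); xs=np.array([.9704,-.2415]); P=np.array([.692,-.021])
for i in range(4):
    for _ in range(4): viewer.read_camera('top')
    im,d,p=cam('scene'); X,c,u,v=cloud(im,d,p)
    S=np.c_[(X[:,:2]-P)@xs,(X[:,:2]-P)@ys,X[:,2]]
    m=(abs(abs(S[:,0])-.045)<.035)&(S[:,1]>.054)&(S[:,1]<.066)&(S[:,2]>.095)&(S[:,2]<.125)
    h=(abs(S[:,1])<.06)&(abs(S[:,1])>.015)&(abs(S[:,0])<.05)&(S[:,2]>.19)&(S[:,2]<.21)
    s=np.array([np.percentile(S[m&(abs(S[:,0]-k)<.01),2],90) for k in(-.07,-.05,-.03,.03,.05,.07)])
    print(read_state()['time'],'rim',s.round(4),'handle',S[h].mean(0).round(4))
cv2.imwrite('pics/end.png',cv2.resize(im[130:370,180:400],None,fx=2.5,fy=2.5,interpolation=cv2.INTER_CUBIC))
E
python3 t.py
```

```text
Traceback (most recent call last):
  File "t.py", line 9, in <module>
    s=np.array([np.percentile(S[m&(abs(S[:,0]-k)<.01),2],90) for k in(-.07,-.05,-.03,.03,.05,.07)])
                ~~~~~~~~~~~~~^^^^^^^^^^^^^^^^^^^^^^^^^^^^^^^
IndexError: index -1 is out of bounds for axis 0 with size 0
```

```bash
python3 - <<'E'
from h import *
im,d,p=cam('scene'); np.savez('sceneK.npz',im=im,d=d,**p)
cv2.imwrite('pics/end.png',cv2.resize(im[130:370,180:400],None,fx=2.5,fy=2.5,interpolation=cv2.INTER_CUBIC)); print(read_state()['time'])
E
```

```text
23.35
```

View pics/end.png

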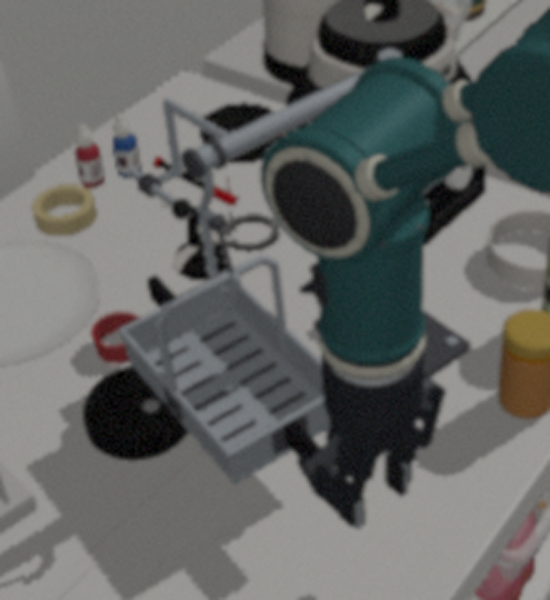

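The tray hangs level on the hook, with its near lug at (300,435) free of the fingers. I'll let it settle and check that it stays still.

Request:
jog_arm --increments '[[[-0.4, 0, 0, 0, 0, 0, 0], [-0.4, 0, 0, 0, 0, 0, 0], [0, 0, 0, 0, 0, 0, 0], [0, 0, 0, 0, 0, 0, 0], [0, 0, 0, 0, 0, 0, 0]]]'

```text
time: 23.77
tool_pos: [0.4786, 0.0318, 0.1517]
tcp_rot: [-3.118, 0.383, -0.001]
wrist_force: [0.2, -0.2, 0.2]
width: 0.498
grip_force: 0.0
```

```bash
python3 - <<'E'
from h import *
ys=np.array([.2415,.9704]); xs=np.array([.9704,-.2415]); P=np.array([.692,-.021])
for i in range(5):
    for _ in range(4): viewer.read_camera('top')
    im,d,p=cam('scene'); X,c,u,v=cloud(im,d,p)
    S=np.c_[(X[:,:2]-P)@xs,(X[:,:2]-P)@ys,X[:,2]]
    m=(abs(S[:,0])<.085)&(abs(S[:,1])<.05)&(S[:,2]>.05)&(S[:,2]<.09)
    q=S[m]; A=np.c_[q[:,:2],np.ones(len(q))]
    for _ in range(4):
        k=np.linalg.lstsq(A,q[:,2],rcond=None)[0]; g=abs(A@k-q[:,2])<.006; A,q=A[g],q[g]
    h=(abs(S[:,1])<.05)&(abs(S[:,1])>.015)&(abs(S[:,0])<.03)&(S[:,2]>.185)&(S[:,2]<.215)
    print(round(read_state()['time'],2),'floor plane',len(q),k.round(4),'handle',h.sum(),S[h].mean(0).round(4))
m=(abs(S[:,1]+.005)<.012)&(abs(S[:,0])<.04)&(S[:,2]>.18)&(S[:,2]<.3)
for z in np.arange(.186,.27,.012):
    a=np.sort(S[m&(abs(S[:,2]-z)<.006),0]); print(z.round(3),a[::max(1,len(a)//9)].round(3))
E
```

```text
24.02 floor plane 1592 [ 0.0085 -0.0463  0.0677] handle 114 [0.0019 0.0033 0.2017]
24.27 floor plane 1589 [ 0.0075 -0.0439  0.0678] handle 114 [0.0021 0.0052 0.2016]
24.52 floor plane 1611 [ 0.0085 -0.0411  0.0678] handle 112 [0.0023 0.0044 0.2015]
24.77 floor plane 1603 [ 0.0095 -0.0444  0.0678] handle 117 [0.002  0.0043 0.2016]
25.02 floor plane 1596 [ 0.0078 -0.0475  0.0678] handle 114 [0.0015 0.0022 0.2021]
0.186 [-0.009 -0.006 -0.003 -0.   ]
0.198 [-0.021 -0.016 -0.009 -0.001  0.     0.001  0.002  0.004  0.005  0.011]
0.21 [-0.024 -0.023 -0.022 -0.02   0.001  0.011  0.011  0.013  0.014  0.017]
0.222 [-0.024 -0.022 -0.02  -0.016 -0.014 -0.014 -0.013  0.011  0.012  0.014
  0.016  0.016]
0.234 [-0.015 -0.013 -0.011 -0.01  -0.009  0.012  0.013  0.013  0.014  0.016
  0.017]
0.246 [-0.011 -0.01  -0.01  -0.008  0.012  0.013  0.014  0.015  0.016  0.017]
0.258 [-0.01  -0.008 -0.007 -0.006 -0.003  0.013  0.013  0.015  0.015  0.017]
0.27 [-0.009 -0.008 -0.006 -0.004 -0.002  0.002  0.008  0.011  0.013]
```

Everything is still: tilt is under 0.05 rad, the hook is plumb, the bar is seated, and the latch is shut (rod from x = -6 mm at its top to -14 mm at the tip). Handing in.

```bash
python3 -c "
from workcell import bot
print(bot.finish_job())"
```

```text
the job is handed in; nothing more can be done
None
```

The job is handed in at about 25 s, no verdict shown: the hook was steadied on its bumper with about 2.4 N, the bar seated with the latch shut above it, the hold proved with about 6.5 N for over a second, and the released tray hangs level and still, clear of the table.

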